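# Reset the tripped pump starter under its clip-down cover

### The arm

A 6-joint arm with a two-finger parallel gripper is mounted at the origin on the work surface. World frame = base frame: x ahead of the robot, y to its left, z up, the work surface at z = 0. Lengths are in m, angles in degrees, forces in N, time in s.
With the tool pointing down it reaches from about 0.4 to 0.925 m from the base axis. Payload 3.4 kg.
Tool frame: the origin (TCP) lies at the very end of the fingers, on their centre line; the grasp point (between the pads) lies 19 mm behind it; z points along the fingers, y is the line along which they close (so a half turn about z gives the same grasp; the last joint's range is limited). The gripper opens to 85 mm and grips with 20 to 120 N. Pads are 22 mm wide; open, the fingers measure 114 mm over their backs; the gripper's body (76 mm by 85 mm) begins 54 mm behind the grasp point. The pads swing forward as they close: fully open they stand 13 mm farther back than shut.
Start: joints at [-72.049, 17.578, 86.31, -0, 76.112, -4.211], TCP at [0.217, -0.533, 0.231] pointing down, gripper open.
Joint ranges: [-179.03, 179.03], [-60, 130.46], [8.19, 133.38], [-81.62, 261.62], [5.75, 156.47], [-153.77, 153.77]. Speed limits (degrees/s): [147.25, 147.25, 180, 180, 180, 180].

### API

Orientations are given as [roll, pitch, yaw] about the fixed x, y, z axes, in that order (R = Rz(yaw) Ry(pitch) Rx(roll)).
In Python, from plant import observe, vision, job, finder gives the robot as it stands.
- The arm moves only by the tool carry_out, never from a script. Its argument "deltas" is a list of rows, each a list of 3 entries, a list of its own where there are three numbers: the shift along the tool's x, y, z in units of 20 mm (1.0 is 20 mm), then the turn, a rotation vector about the tool's x, y, z in units of 6 degrees (1.0 is 6 degrees), then the finger opening in mm, from 0 to 85.4. A call has 1 to 10 rows; each row shifts and turns the commanded pose from where the row before left it, along the tool's axes as they then stand; what a row does not reach is not made up. A row lasts 1/8 s, in which the tool goes at most 62.5 mm and 10.7 degrees, less where a joint would pass 70% of its speed; a pose out of reach is approached as far as the arm can. A call with a number of a shift or a turn outside -1 to 1 is refused whole. A call with a gripper value outside its range is refused whole. The fingers move at their own pace and stop on an object; the grip force is fixed at half the most. Time passes only in rows, so rows that do not move let the fingers close. It gives the time, the measured TCP pose, the force, the opening and the grip force at its end, in the units of the state.
- observe(): the state, without advancing time (a new reading comes with each control period).
- vision.read_camera(name): name is "side" or "top"; returns a dict with "img" (420x560x3 uint8, blue, green, red), "K" (3x3 intrinsics, pixels), "world_from_camera" (4x4, takes a point from camera to world coordinates). Camera axes: x right, y up, looking along -z (the intrinsics and any distortion apply to the point x, -y, -z); pixel columns grow to the right and rows downward; lengths in m; the calibration is good to about 2 mm. A picture is of the moment at which its call begins. There is no depth.
- job.job_done(): hands the job in; it is judged then, once.
Trained networks look in a picture, given as the dict that the camera call returned (one of the last four; its "shot" number tells which), for a name from the list of things; names that differ only in an ending like _2 or _b are one class to them, and where a whole thing is asked for, a point or a joint stands for the part that bears it (a point fixed in the world has none). Each returns a list of dicts, best first, with "p" (0 to 1); they miss things now and then, are a little off and sometimes report something else, mostly with a low value. They report only what shows in the picture. A call takes as long as a camera call. They do not tell look-alikes from the thing itself.
- finder.outline_of(target, picture): "region" (420x560 bool, what is visible of it) and "box" ([left, top, right, bottom] in pixels, round what is visible of it).
The state is a dict: "clock": time; "joint_pos": joint angles; "joint_vel": joint speeds; "tau": joint torques, N m; "tool_pos": TCP position; "ee_rot": TCP orientation; "ft_force": force on the tool from outside, world axes, zero at the start; "torque": the same for the moment, N m; "opening": opening from 0.0 (shut) to 1.0 (fully open); "grasp_force": force on a finger pad.
Only numpy, scipy, OpenCV 4.12 (cv2) and the standard library are available. Lean on these libraries where they do the work, as an engineer would, in place of code of your own. Each camera call takes 0.05 s, during which the arm holds its last target. There are 200 camera calls.

### The job

The water pump has tripped: take the flat screwdriver, prise the starter box's clip-down cover up at the slot under its orange lip, levering over the little ledge in front of it, and swing the cover right back until it stands open. Press the blue reset plunger fully down and hold it there for about a second. Then shut the cover again so that it snaps fully home, and leave the screwdriver lying on the black mat; do not disturb the tin, the bulb, the adapter or the plug top.

Things in the scene. Friction and masses are not known exactly. Their poses are not given: they have to be found in the camera images.
- starter: Pump starter fixed to the shelf: white box 110 (its x) x 150 (y) mm, walls 3 mm, rim at z = 85 mm; on it a grey cover 18 mm deep with clear window, flush with the walls (top at 103 mm when shut). Origin: centre of the underside, z up; -x is the front with ledge, slot and lip, +x the hinge side. Cable glands and screw lugs stick out 25 mm at most on the y sides.
- pry_ledge (a point): Middle of the outer top edge of the grey prising ledge, rigid, to lever over: 50 mm wide, top level with the rim, from here (starter x = -69, z = 85 mm) 14 mm back to the box front at x = -55. There the cover's front has a slot 36 mm wide, 5 mm high (z = 85 to 90 mm), roofed by the orange lip; behind the lip the space is free for 30 mm. Axes as the starter's.
- cover_lip (a point): Middle of the underside of the cover's orange lip (10 mm deep in x, 36 mm wide, 10 mm high, orange on the cover's top too), at the starter's x = -50, y = 0, z = 90 mm when shut. It moves with the cover, 105 mm from the hinge axis; axes as the starter's when shut. Behind it the cover is hollow, its window's inner face 10 mm above this point.
- cover (a joint): Hinge of the cover, rad: 0 = shut, 1.57 = upright, 1.75 = stop. Axis along the starter's y at x = +55, z = 85 mm; the front goes up and over to +x. Stiff: it stays where it is left (1 N at the lip moves it). Two sprung catches hold it shut: about 10 N up at the lip frees it after 4 mm; 8 to 12 N down on the middle of its front edge snaps it home. Resting on the catches it reads about 0.07.
- reset (a joint): Stroke of the blue reset plunger, m: 0 = up, 0.006 = fully down; a spring pushes it back up (2 N to start, 6 N fully down).
- reset_top (a point): Centre of the top of the blue reset plunger, a round button 14 mm across, inside the starter at its x = -12, y = -30 mm, standing at z = 91 mm when up (6 mm above the rim), pressed straight down. The relay round it is 12 mm lower than its top; all else inside is lower than the rim.
- driver: Flat-blade screwdriver 190 mm long, 0.16 kg, lying on the mat on its handle. Flat-sided red handle 90 mm long, 26 mm wide (its y), 28 mm high (its z). Origin: centre of the underside of the handle; x points along the shaft to the tip; axis of the shaft at z = 14 mm. Behind the tip the steel blade is flat, 38 mm long, 10 mm wide (y), 2 mm thick (z); then a round shaft 7 mm thick.
- driver_grip (a point): Place to hold the screwdriver, on its axis in the handle, 25 mm ahead of the handle's middle and 120 mm behind the tip; axes as driver.
- driver_tip (a point): Tip of the screwdriver blade, middle of its end; axes as driver.
- mat: Black rubber mat fixed to the shelf, 280 (its x) x 130 (its y) x 3 mm; origin: centre of its underside, z up. The screwdriver starts and ends lying on it.
- tin: Steel tin with a press-fit lid, 84 mm across, 84 mm high. Bystander. Origin: centre of the underside.
- bulb: Frosted globe bulb, 92 mm globe, cap up in an open carton 100 x 100 mm, 121 mm high in all. Fragile bystander. Origin: centre of the underside.
- adapter: Black plastic socket adapter standing on its round socket end, three brass pins up, 48 x 48 mm, 80 mm high. Bystander. Origin: centre of the underside.
- plug: White plug top lying on its back, three brass pins up, 50 x 50 mm, 44 mm high. Bystander. Origin: centre of the underside.
Things that resemble listed ones, but are neither listed nor needed, are in the scene too. There is more than one size of the driver; the job needs the smaller.

How it is judged (in metres and radians):
On the way, in this order (a step that is already met when the one before it is completed fails the run):
1. the cover is prised up off its catches with the screwdriver's tip in the slot, under the lip (value of joint cover between 0.045 and 0.45 rad and contact force between driver and starter above 0.3 N and x of driver_tip in the frame of cover_lip between -0.006 and 0.045 m and y of driver_tip in the frame of cover_lip between -0.018 and 0.018 m and z of driver_tip in the frame of cover_lip between -0.02 and 0.012 m), for 0.05 s.
2. the cover is swung right back and stands open (over 1.45 rad) (value of joint cover above 1.45 rad), for 0.2 s.
3. the blue plunger is held fully down for 0.8 s, with the cover open (value of joint reset above 0.005 m and value of joint cover above 1.2 rad), for 0.8 s.
At the end, for the whole second after the job is handed in: The cover is shut and snapped home (under 0.015 rad), the plunger has come back up, and the released screwdriver lies still on the mat, tip and handle both over it (value of joint cover below 0.015 rad and value of joint reset below 0.001 m and linear speed of driver below 0.02 m/s and contact force between driver and mat above 0.2 N and x of driver_grip in the frame of mat between -0.145 and 0.145 m and y of driver_grip in the frame of mat between -0.07 and 0.07 m and x of driver_tip in the frame of mat between -0.145 and 0.145 m and y of driver_tip in the frame of mat between -0.07 and 0.07 m and z of driver_grip in the frame of mat between 0.008 and 0.025 m); the robot touches nothing.
It fails at once if the tin is shoved more than 30 mm or tipped (distance of tin from where it was at the start of the episode above 0.03 m or angle between tin's own z axis and vertical above 0.35 rad).
It fails at once if the bulb in its carton is shoved more than 30 mm or tipped (distance of bulb from where it was at the start of the episode above 0.03 m or angle between bulb's own z axis and vertical above 0.35 rad).
It fails at once if the socket adapter is shoved more than 30 mm or tipped (distance of adapter from where it was at the start of the episode above 0.03 m or angle between adapter's own z axis and vertical above 0.35 rad).
It fails at once if the plug top is shoved more than 30 mm or tipped (distance of plug from where it was at the start of the episode above 0.03 m or angle between plug's own z axis and vertical above 0.35 rad).
It also fails if it takes over 72 s, if anything falls off the work surface, if the arm or the gripper's body presses on something with over 40 N, if the wrist force passes 120 N, or if a joint passes its speed limit or range.

## Working session

There is one attempt and no reset: what is moved stays moved. The work goes in short steps, Python scripts to look and compute and a tool call to move; the robot and the scene stay as the last step left them, time stands still between calls to the robot, and variables do not carry over. Pictures are saved under pics/ and viewed, at most 10 in all, crops included, and the job is handed in when it is done.

Besides the shell and the picture viewer there is one more tool, called after ">>>" by a JSON object that holds its "name" and its "arguments", one argument or row to a line. carry_out: Moves the arm, as the interface text tells. Its arguments: {"type":"object","properties":{"deltas":{"type":"array","items":{"type":"array"}}},"required":["deltas"]}

```bash
ls; mkdir -p pics
cat > h.py <<'E'
import numpy as np,cv2
from plant import observe,vision,job,finder
E
python3 - <<'E'
from h import *
import pickle
o=observe();print(o['clock'],o['tool_pos'],o['ee_rot'])
P={}
for n in('top','side'):
    p=vision.read_camera(n);P[n]=p
    cv2.imwrite(f'pics/{n}0.png',p['img'])
    print(n,p['K'].tolist(),np.round(p['world_from_camera'],4).tolist(),[k for k in p])
    for t in('starter','driver','mat','cover_lip','tin','bulb','adapter','plug'):
        for r in finder.outline_of(t,p)[:3]: print(t,round(r['p'],2),r['box'])
pickle.dump(P,open('p0.pkl','wb'))
E
```

```text
pics
0.0 [ 0.21668035 -0.53188739  0.23037531] [-1.79883524e+02 -7.24025806e-03  2.21663838e+01]
top [[412.4188856414531, 0.0, 274.0101615960489], [0.0, 412.4188856414531, 201.8414651996701], [0.0, 0.0, 1.0]] [[0.0878, 0.9732, -0.2123, 0.2932], [-0.9961, 0.0852, -0.0212, 0.0082], [-0.0025, 0.2134, 0.977, 1.0485], [0.0, 0.0, 0.0, 1.0]] ['img', 'K', 'world_from_camera', 'shot']
starter 0.71 [307.3, 141.1, 395.4, 209.6]
driver 0.88 [121.9, 258.5, 213.4, 328.4]
driver 0.73 [207.8, 132.1, 236.1, 198.0]
driver 0.17 [113.9, 113.8, 154.2, 155.7]
mat 0.82 [188.1, 118.6, 265.1, 225.7]
cover_lip 0.73 [314.2, 140.3, 391.2, 201.5]
cover_lip 0.25 [307.5, 137.6, 391.8, 209.3]
tin 0.67 [113.5, 115.2, 156.6, 158.2]
bulb 0.69 [419.9, 143.0, 472.1, 190.5]
adapter 0.93 [279.7, 98.7, 301.1, 126.5]
plug 0.55 [99.5, 197.7, 125.0, 225.3]
plug 0.22 [110.5, 116.5, 154.8, 155.6]
side [[457.363729724199, 0.0, 279.9952786028362], [0.0, 457.363729724199, 210.7508925198421], [0.0, 0.0, 1.0]] [[-0.9736, 0.1724, -0.1493, 0.2972], [-0.228, -0.7468, 0.6248, 0.8373], [-0.0038, 0.6423, 0.7664, 1.0721], [0.0, 0.0, 0.0, 1.0]] ['img', 'K', 'world_from_camera', 'shot']
starter 0.58 [232.2, 138.0, 289.7, 202.1]
driver 0.62 [201.7, 244.7, 264.2, 271.9]
driver 0.57 [306.0, 274.8, 380.0, 352.6]
mat 0.55 [176.9, 227.7, 285.5, 297.6]
mat 0.19 [233.9, 137.1, 288.5, 180.8]
cover_lip 0.81 [230.0, 135.1, 289.8, 180.8]
tin 0.87 [159.6, 303.6, 196.7, 346.5]
bulb 0.74 [251.1, 98.5, 283.9, 141.2]
adapter 0.6 [182.1, 186.7, 204.3, 216.5]
plug 0.74 [244.5, 347.8, 267.3, 378.1]
```

Run:
```python
from h import *
a=cv2.imread('pics/top0.png')[90:340,90:490];cv2.imwrite('pics/top0c.png',cv2.resize(a,None,fx=2,fy=2,interpolation=2))
b=cv2.imread('pics/side0.png')[90:390,140:400];cv2.imwrite('pics/side0c.png',cv2.resize(b,None,fx=2,fy=2,interpolation=2))
```

```text
(no output)
```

View pics/top0c.png

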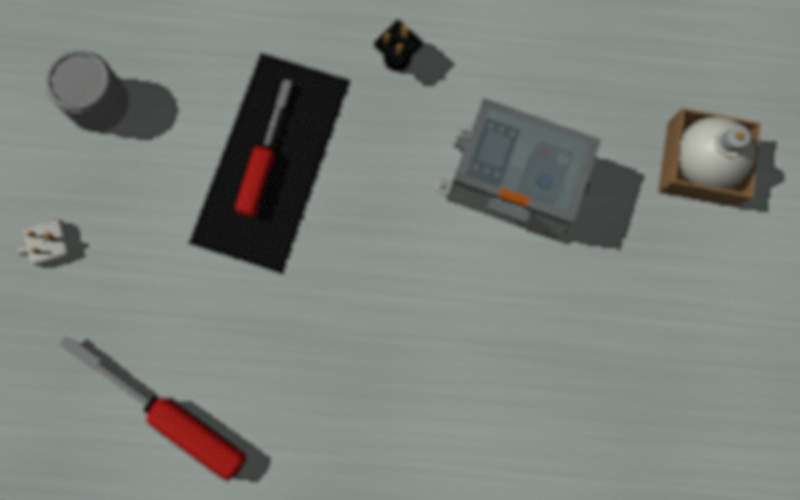

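View pics/side0c.png

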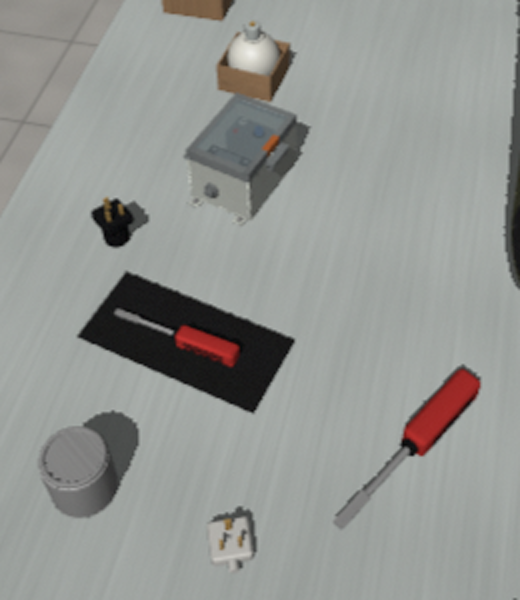

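The top view shows the smaller driver on the mat, handle at about (218,181) and tip at about (233,131). The starter's orange lip at about (347,189) faces the robot. The big driver at (170,295) is the decoy. Next I'll fit the poses by matching silhouettes.

```bash
cat >> h.py <<'E'
from scipy.optimize import minimize
def proj(P,X):
    T=np.linalg.inv(P['world_from_camera']);c=X@T[:3,:3].T+T[:3,3]
    u=np.c_[c[:,0],-c[:,1],-c[:,2]]@P['K'].T
    return u[:,:2]/u[:,2:]
def box(x0,x1,y0,y1,z0,z1): return np.array([[x,y,z] for x in(x0,x1) for y in(y0,y1) for z in(z0,z1)])
def pl(q,X):
    c,s=np.cos(q[2]),np.sin(q[2]);return np.c_[q[0]+c*X[:,0]-s*X[:,1],q[1]+s*X[:,0]+c*X[:,1],X[:,2]]
def hullmask(uv):
    m=np.zeros((840*2,1120*2),np.uint8);h=cv2.convexHull(np.float32(uv*4+1.5))
    cv2.fillConvexPoly(m,np.int32(h*16),255,shift=4);return cv2.resize(m,(560,420),interpolation=cv2.INTER_AREA)/255.
def fit(Ms,X,q0):
    f=lambda q:sum(np.abs(hullmask(proj(P,pl(q,X)))-m).sum()/m.sum() for P,m in Ms)
    s=np.array([[0,0,0],[.01,0,0],[0,.01,0],[0,0,.1]])
    r=minimize(f,q0,method='Nelder-Mead',options=dict(initial_simplex=q0+s,xatol=1e-5,fatol=1e-5))
    r=minimize(f,r.x,method='Nelder-Mead',options=dict(initial_simplex=r.x+s*.5,xatol=1e-5,fatol=1e-5));return r.x,r.fun
def ray(P,uv,z):
    d=np.linalg.inv(P['K'])@[uv[0],uv[1],1];d=P['world_from_camera'][:3,:3]@(d*[1,-1,-1]);o=P['world_from_camera'][:3,3]
    return o+d*(z-o[2])/d[2]
def colmask(P,kind,b):
    i=P['img'].astype(int);B,G,R=i[...,0],i[...,1],i[...,2]
    m=(R>90)&(R>3*G)if kind=='red' else (R>150)&(R-B>90)&(G>60)&(R>G*1.5)
    o=np.zeros(m.shape);l,t,r,d=[int(v)for v in b];o[t-3:d+4,l-3:r+4]=m[t-3:d+4,l-3:r+4];return o
E
python3 - <<'E'
from h import *
import pickle
P=pickle.load(open('p0.pkl','rb'));T,S=P['top'],P['side']
# starter: fresh outlines need recent picture
t=vision.read_camera('top');s=vision.read_camera('side')
def best(n,p,k=0): return finder.outline_of(n,p)[k]
C=box(-.055,.055,-.075,.075,.085,.103)
mt,ms=[best('cover_lip',p)['region'].astype(float)for p in(t,s)]
q0=np.r_[ray(t,(350,172),.1)[:2],-.25]
print('q0',q0)
for M in([(t,mt),(s,ms)],[(t,mt)],[(s,ms)]): print('starter',fit(M,C,q0))
lb=[(t,(335,180,360,195)),(s,(262,150,290,175))]
for p,b in lb:
    m=colmask(p,'orange',b);c=np.argwhere(m).mean(0)[::-1];print('orange',m.sum(),c,ray(p,c,.101))
mats=[best('mat',p)['region'].astype(float)for p in(t,s)]
print('mat hull')
Mh=[(p,hullmask(0*0+np.argwhere(m)[:,::-1].astype(float)))for p,m in zip((t,s),mats)]
M=box(-.14,.14,-.065,.065,0,.003)
qm=np.r_[ray(t,(226,172),0)[:2],-.25];
for k in([0,1],[0],[1]): print('mat',fit([Mh[i] for i in k],M,qm))
rm=[(t,colmask(t,'red',(205,128,240,202))),(s,colmask(s,'red',(200,240,266,275)))]
H=box(-.045,.045,-.013,.013,.003,.031);qd=np.r_[ray(t,(217,181),.02)[:2],-.25]
for k in([0,1],[0],[1]): print('driver',fit([rm[i] for i in k],H,qd))
for n in('tin','bulb','adapter','plug'):
    b=best(n,t)['box'];print(n,ray(t,((b[0]+b[2])/2,(b[1]+b[3])/2),.04))
print(ray(t,(233,131),.017))
E
```

```text
q0 [ 0.58799203 -0.14582472 -0.25      ]
starter (array([ 0.59631374, -0.15398564, -0.26850072]), np.float64(0.09391095298705403))
starter (array([ 0.59657597, -0.15355902, -0.26998382]), np.float64(0.03095856129281312))
starter (array([ 0.59592429, -0.15556033, -0.27131867]), np.float64(0.058129200688774085))
orange 0.0 [nan nan] [nan nan nan]
orange 15.0 [274.46666667 161.13333333] [ 0.54779114 -0.14266438  0.101     ]
mat hull
mat (array([ 0.59874167,  0.16600423, -0.22439442]), np.float64(3.8915367346711065))
mat (array([ 0.5976879 ,  0.16633499, -0.22197189]), np.float64(0.022452990341895383))
mat (array([ 1.72053244, -1.87549659,  5.75      ]), np.float64(1.0))
driver (array([ 0.56170258,  0.18271012, -0.17588718]), np.float64(0.9658225244001968))
driver (array([ 0.5630235 ,  0.1850865 , -0.07752245]), np.float64(0.44637959759067014))
driver (array([ 0.56031908,  0.1809772 , -0.26163138]), np.float64(0.4833978328173374))
tin [0.6598274  0.40600512 0.04      ]
bulb [ 0.64023219 -0.39854669  0.04      ]
adapter [0.75858858 0.00703809 0.04      ]
plug [0.45103297 0.43130741 0.04      ]
[0.70010011 0.15617726 0.017     ]<stdin>:14: RuntimeWarning: Mean of empty slice.
  ret = um.true_divide(
```

Run:
```python
from h import *
t=vision.read_camera('top');s=vision.read_camera('side')
def red(p,b):
    i=p['img'].astype(float);B,G,R=i[...,0],i[...,1],i[...,2]
    m=(R>1.8*G)&(R>50);o=np.zeros(m.shape);l,tt,r,d=b;o[tt:d,l:r]=m[tt:d,l:r];return o
rm=[(t,red(t,(200,150,240,205))),(s,red(s,(215,240,270,280)))]
H=box(-.045,.045,-.013,.013,.003,.031);qd=np.array([.562,.183,-.2])
print([m.sum() for _,m in rm])
for k in([0,1],[0],[1]): print('driver',fit([rm[i] for i in k],H,qd))
# whole-driver outline far end = tip
for p in(t,s):
    for d in finder.outline_of('driver',p)[:2]:
        uv=np.argwhere(d['region'])[:,::-1]; W=np.array([ray(p,u,.017)[:2] for u in uv])
        if abs(W[:,1].mean()-.17)>.05: continue
        far=W[np.linalg.norm(W-qd[:2],axis=1)>.06]
        e=far.mean(0); k=np.argmax(far[:,0]); print('shaft mean',e,'tip',far[k],'n',len(far))
```

```text
[np.float64(400.0), np.float64(380.0)]
driver (array([ 0.5604269 ,  0.1833682 , -0.18135836]), np.float64(0.391313209494324))
driver (array([ 0.56174722,  0.18475297, -0.18528559]), np.float64(0.12611764705882353))
driver (array([ 0.55981712,  0.18066619, -0.22936304]), np.float64(0.1924767801857585))
shaft mean [0.66673924 0.16165121] tip [0.70314605 0.15383291] n 87
shaft mean [0.66560434 0.16042087] tip [0.70034112 0.15280587] n 77
shaft mean [0.60101414 0.17520169] tip [0.73910334 0.2003412 ] n 2565
```

>>> {"name": "carry_out", "arguments": {
  "deltas": [
    [[0,0,0],[0,0,0.943],60],
    [[0,0,0],[0,0,0.943],60],
    [[0,0,0],[0,0,0.943],60],
    [[0,0,0],[0,0,0.943],60],
    [[0,0,0],[0,0,0.943],60],
    [[0,0,0],[0,0,0.943],60],
    [[1,-0.9,0],[0,0,0],60],
    [[1,-0.9,0],[0,0,0],60],
    [[1,-0.9,0],[0,0,0],60],
    [[1,-0.9,0],[0,0,0],60]
  ]
}}

```text
clock: 2.85
tool_pos: [0.3106, -0.478, 0.2314]
ee_rot: [180.0, -0.0, -11.8]
ft_force: [0.4, -1.0, 0.1]
opening: 0.702
grasp_force: 0.0
```

>>> {"name": "carry_out", "arguments": {
  "deltas": [
    [[1,-1,0],[0,0,0],60],
    [[1,-1,0],[0,0,0],60],
    [[1,-1,0],[0,0,0],60],
    [[1,-1,0],[0,0,0],60],
    [[1,-1,0],[0,0,0],60],
    [[1,-1,0],[0,0,0],60],
    [[0.7,-1,0],[0,0,0],60],
    [[0,-1,0],[0,0,0],60],
    [[0,-1,0],[0,0,0],60],
    [[0,-1,0],[0,0,0],60]
  ]
}}

```text
clock: 4.1
tool_pos: [0.4814, -0.3087, 0.2314]
ee_rot: [-180.0, 0.0, -11.8]
ft_force: [-0.4, -0.1, -0.6]
opening: 0.702
grasp_force: 0.0
```

>>> {"name": "carry_out", "arguments": {
  "deltas": [
    [[0,-1,0],[0,0,0],60],
    [[0,-1,0],[0,0,0],60],
    [[0,-1,0],[0,0,0],60],
    [[0,-1,0],[0,0,0],60],
    [[0,-1,0],[0,0,0],60],
    [[0,-1,0],[0,0,0],60],
    [[0,-1,0],[0,0,0],60],
    [[0,-1,0],[0,0,0],60],
    [[0,-1,0],[0,0,0],60],
    [[0,-1,0],[0,0,0],60]
  ]
}}

```text
clock: 5.35
tool_pos: [0.5231, -0.1129, 0.2313]
ee_rot: [-180.0, -0.0, -11.8]
ft_force: [-0.0, 0.2, 0.5]
opening: 0.703
grasp_force: 0.0
```

>>> {"name": "carry_out", "arguments": {
  "deltas": [
    [[0,-1,0],[0,0,0],60],
    [[0,-1,0],[0,0,0],60],
    [[0,-1,0.5],[0,0,0],60],
    [[0,-1,0.5],[0,0,0],60],
    [[0,-1,1],[0,0,0],60],
    [[0,-1,1],[0,0,0],60],
    [[0,-1,1],[0,0,0],60],
    [[0,-1,1],[0,0,0],60],
    [[0,-1,1],[0,0,0],60],
    [[0,0,0],[0,0,0],60]
  ]
}}

```text
clock: 6.6
tool_pos: [0.5579, 0.0636, 0.1089]
ee_rot: [179.9, 0.3, -11.7]
ft_force: [0.4, 0.4, -0.3]
opening: 0.708
grasp_force: 0.0
```

>>> {"name": "carry_out", "arguments": {
  "deltas": [
    [[0.16,-1,0],[0,0,0],60],
    [[0,-1,0],[0,0,0],60],
    [[0,-1,0],[0,0,0],60],
    [[0,-1,0],[0,0,0],60],
    [[0,-1,0.5],[0,0,0],60],
    [[0,-0.88,0.5],[0,0,0],60],
    [[0,0,1],[0,0,0],60],
    [[0,0,0.5],[0,0,0],60],
    [[0,0,0],[0,0,0],60]
  ]
}}

```text
clock: 7.72
tool_pos: [0.5857, 0.1763, 0.0599]
ee_rot: [179.9, 0.2, -11.8]
ft_force: [-0.1, -0.4, -0.2]
opening: 0.699
grasp_force: 0.0
```

Run:
```python
from h import *
o=observe();print(o['tool_pos'],o['ee_rot'])
a=vision.read_camera('top')['img'][110:230,170:290];b=vision.read_camera('side')['img'][200:320,170:290]
cv2.imwrite('pics/g1.png',cv2.resize(np.hstack([a,b]),None,fx=3.3,fy=3.3,interpolation=2))
```

```text
[0.58566487 0.17633034 0.05988567] [ 1.79924951e+02  1.56368510e-01 -1.17925523e+01]
```

View pics/g1.png

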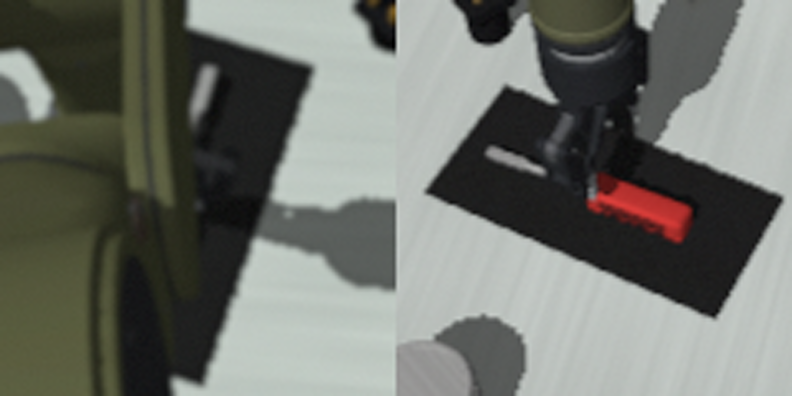

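The gripper straddles the front of the handle: side view of the red handle, with the shaft pointing left. Going down and closing.

>>> {"name": "carry_out", "arguments": {
  "deltas": [
    [[0,-0.08,0.9],[0,0,0],60],
    [[0,0,0.9],[0,0,0],60],
    [[0,0,0.6],[0,0,0],60],
    [[0,0,0.25],[0,0,0],60],
    [[0,0,0],[0,0,0],10],
    [[0,0,0],[0,0,0],10],
    [[0,0,0],[0,0,0],10],
    [[0,0,0],[0,0,0],10],
    [[0,0,0],[0,0,0],10]
  ]
}}

```text
clock: 8.95
tool_pos: [0.5877, 0.1781, 0.009]
ee_rot: [-180.0, -0.1, -11.8]
ft_force: [-0.4, -1.0, 4.2]
opening: 0.294
grasp_force: 59.3
```

>>> {"name": "carry_out", "arguments": {
  "deltas": [
    [[0,0,-0.5],[0,0,0],10],
    [[0,0,-1],[0,0,0],10],
    [[0,0,-1],[0,0,0],10],
    [[0,0,-1],[0,0,0],10],
    [[0,0,-1],[0,0,0],10],
    [[0,0,-1],[0,0,0.3],10],
    [[0,0,-1],[0,0,0.3],10],
    [[0,0,-0.7],[0,0,0],10],
    [[0,0,0],[0,0,0],10]
  ]
}}

```text
clock: 10.07
tool_pos: [0.5876, 0.1782, 0.1534]
ee_rot: [-179.9, -0.1, -15.4]
ft_force: [0.3, -0.4, -2.1]
opening: 0.293
grasp_force: 58.6
```

>>> {"name": "carry_out", "arguments": {
  "deltas": [
    [[0,1,0],[0,0,0],10],
    [[0,1,0],[0,0,0],10],
    [[-0.3,1,0],[0,0,0],10],
    [[-0.3,1,0],[0,0,0],10],
    [[-0.3,1,0],[0,0,0],10],
    [[-0.3,1,0],[0,0,0],10],
    [[-0.5,1,0],[0,0,0],10],
    [[-0.5,1,0],[0,0,0],10],
    [[-0.5,1,0],[0,0,0],10],
    [[-0.5,1,0],[0,0,0],10]
  ]
}}

```text
clock: 11.32
tool_pos: [0.4712, 0.0012, 0.1524]
ee_rot: [-180.0, -0.0, -15.4]
ft_force: [0.6, 0.4, -1.7]
opening: 0.293
grasp_force: 58.7
```

>>> {"name": "carry_out", "arguments": {
  "deltas": [
    [[-0.5,1,0],[0,0,0],10],
    [[-0.5,1,0],[0,0,0],10],
    [[0,1,0],[0,0,0],10],
    [[0,1,0],[0,0,0],10],
    [[0,1,0],[0,0,0],10],
    [[0,0.9,0],[0,0,0],10],
    [[0,0,0],[0,0,0],10],
    [[0,0,0],[0,0,0],10]
  ]
}}

```text
clock: 12.32
tool_pos: [0.4214, -0.1061, 0.1523]
ee_rot: [-180.0, -0.0, -15.4]
ft_force: [0.6, 0.2, -1.1]
opening: 0.292
grasp_force: 58.7
```

Run:
```python
from h import *
o=observe();print(o['tool_pos'],o['ee_rot'],o['joint_pos'],o['ft_force'],o['torque'])
for n in('top','side'):
    p=vision.read_camera(n);cv2.imwrite(f'pics/{n}2.png',p['img'])
    for d in finder.outline_of('driver',p)[:3]:print(n,d['p'],d['box'])
a=cv2.imread('pics/top2.png')[120:270,270:420];b=cv2.imread('pics/side2.png')[80:230,200:350]
cv2.imwrite('pics/g2.png',cv2.resize(np.hstack([a,b]),None,fx=2.66,fy=2.66,interpolation=2))
```

```text
[ 0.42141119 -0.1061445   0.15234399] [-1.79973194e+02 -1.71870865e-03 -1.54278086e+01] [-1.97331469e+01  1.12543597e+01  1.08718356e+02  3.10058228e-02
  6.00275868e+01  8.56791713e+01] [ 0.6052372   0.15682901 -1.11460366] [ 0.02325927 -0.02618469 -0.00343198]
top 0.72 [318.2, 243.4, 334.8, 268.6]
top 0.64 [120.5, 255.9, 213.9, 328.1]
side 0.93 [308.4, 273.8, 383.1, 352.9]
side 0.58 [279.4, 143.8, 340.7, 175.4]
side 0.47 [232.6, 135.4, 288.2, 204.8]
```

View pics/g2.png

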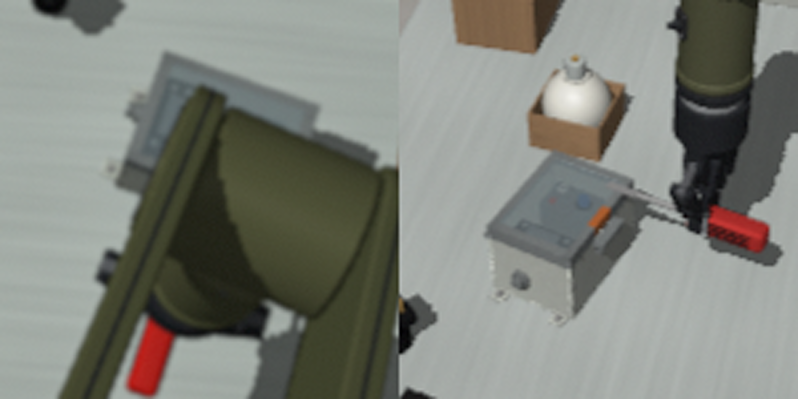

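Side view: the driver is held level and clear above the starter, with its tip near pixel (280,150). Comparing that with the prediction from the grasp.

Run:
```python
from h import *
import glob
p=vision.read_camera('side');d=[x for x in finder.outline_of('driver',p) if 270<x['box'][0]<290 and x['box'][2]>330][0]
uv=np.argwhere(d['region'])[:,::-1];i=uv[:,0].argmin();print('region left',uv[uv[:,0]<uv[:,0].min()+2],'right',uv[uv[:,0]>uv[:,0].max()-2].mean(0))
o=observe();t=o['tool_pos'];a=np.radians(o['ee_rot'][2]);x=np.array([np.cos(a),np.sin(a),0])
for L in(.112,.1175,.123): print(L,proj(p,np.array([t+x*L+[0,0,.008]])),end=' ')
y=np.array([-x[1],x[0],0])
E_=[t+x*(.1175-.19)+y*sy*.013+[0,0,.008+sz*.014] for sy in(-1,1) for sz in(-1,1)];print('handle end',proj(p,np.array(E_)))
print('handle front',proj(p,np.array([t+x*.0175+[0,0,.008]])))
g=p['img'][145:160,272:300].astype(int).sum(2)//3;print(g)
```

```text
region left [[279 148]
 [278 149]
 [279 149]
 [279 150]] right [336.41666667 167.        ]
0.112 [[279.59514924 149.09064165]] 0.1175 [[277.94989696 148.48739363]] 0.123 [[276.30880644 147.88567156]] handle end [[338.71482881 170.89230363]
 [339.66063987 163.80225036]
 [334.97344587 176.66890765]
 [335.86678363 169.59478679]]
handle front [[308.5298     159.69981748]]
[[119 117 120 124 121 117 113 114 117 123 131 145 154 163 168 168 166 165
  167 165 166 166 167 168 168 166 165 168]
 [121 117 115 116 117 120 122 117 115 114 115 119 123 132 148 161 166 165
  166 165 164 166 168 167 167 166 166 168]
 [124 123 121 118 115 116 117 115 120 123 117 115 113 113 119 127 150 167
  166 166 166 168 168 169 166 165 166 168]
 [125 125 125 124 123 121 122 123 126 124 117 116 116 112 107  97 136 166
  166 164 165 168 169 168 165 165 166 169]
 [125 125 124 125 123 127 130 131 131 130 127 122 120 108  88  79 134 167
  166 165 167 168 169 167 166 165 167 169]
 [126 125 125 123 125 123 123 126 131 132 130 130 129 120  95  80 135 166
  166 166 167 169 167 167 166 167 168 168]
 [125 124 125 125 124 123 1
[... 326 characters left out ...]
108 109 110 113 116 122 123 117 113 109  90  61  50  59  76  88  91  96
  110 133 147 149 145 148 147 148 161 169]
 [104 107 108 107 110 117 119 114 114  98  71  58  63  69  71  73  75  77
   82  91  99 114 135 148 152 153 154 149]
 [100 107 109 108 110 114 114 114 104  79  61  62  75  83  84  78  76  77
   77  79  78  82 116 127 128 143 150 153]
 [101 109 109 107 108 111 112 102  81  62  60  68  80  87  87  83  78  78
   79  79  78 121 156 157 156 150 132 142]
 [106 108 108 107 105 104 103  83  60  60  69  80  85  88  86  86  80  78
   79  79  80  94 143 168 166 164 158 163]
 [108 107 107 103 102 102  89  67  57  64  78  85  86  86  86  85  81  79
   79  79  78  78  95 109 109 143 170 170]]
```

>>> {"name": "carry_out", "arguments": {
  "deltas": [
    [[0,0,0.8],[0,0,0],10],
    [[0,0,0.8],[0,0,0],10],
    [[0,0,0.8],[0,0,0],10],
    [[0,0,0.6],[0,0,0],10],
    [[0,0,0.4],[0,0,0],10],
    [[0,0,0.15],[0,0,0],10],
    [[0,0,0],[0,0,0],10]
  ]
}}

```text
clock: 13.5
tool_pos: [0.4218, -0.1063, 0.0813]
ee_rot: [180.0, -0.0, -15.4]
ft_force: [-0.4, -0.3, -2.3]
opening: 0.285
grasp_force: 58.8
```

>>> {"name": "carry_out", "arguments": {
  "deltas": [
    [[0,0,0.05],[0,0,0],10],
    [[0,0,0],[0,0,0],10]
  ]
}}

```text
clock: 13.75
tool_pos: [0.4219, -0.1064, 0.0806]
ee_rot: [180.0, -0.0, -15.4]
ft_force: [-0.1, -0.2, -1.5]
opening: 0.295
grasp_force: 58.8
```

>>> {"name": "carry_out", "arguments": {
  "deltas": [
    [[0,0,0.05],[0,0,0],10],
    [[0,0,0],[0,0,0],10]
  ]
}}

```text
clock: 14.0
tool_pos: [0.4216, -0.1063, 0.0793]
ee_rot: [180.0, -0.0, -15.4]
ft_force: [-0.7, 0.0, -2.2]
opening: 0.289
grasp_force: 58.8
```

>>> {"name": "carry_out", "arguments": {
  "deltas": [
    [[0,0,0.05],[0,0,0],10],
    [[0,0,0],[0,0,0],10]
  ]
}}

```text
clock: 14.25
tool_pos: [0.4216, -0.1063, 0.0782]
ee_rot: [-180.0, 0.0, -15.4]
ft_force: [-0.6, 0.4, -1.8]
opening: 0.293
grasp_force: 58.8
```

>>> {"name": "carry_out", "arguments": {
  "deltas": [
    [[0,0,0.05],[0,0,0],10],
    [[0,0,0],[0,0,0],10]
  ]
}}

```text
clock: 14.5
tool_pos: [0.4217, -0.1063, 0.0774]
ee_rot: [180.0, -0.0, -15.4]
ft_force: [-0.9, 0.2, 0.4]
opening: 0.286
grasp_force: 59.0
```

>>> {"name": "carry_out", "arguments": {
  "deltas": [
    [[0,0,0.05],[0,0,0],10],
    [[0,0,0],[0,0,0],10]
  ]
}}

```text
clock: 14.75
tool_pos: [0.4217, -0.1063, 0.0765]
ee_rot: [180.0, -0.0, -15.4]
ft_force: [-2.3, 0.2, 2.4]
opening: 0.291
grasp_force: 59.3
```

>>> {"name": "carry_out", "arguments": {
  "deltas": [
    [[0,0,-0.11],[0,0,0],10],
    [[0.3,0,0],[0,0,0],10],
    [[0.3,0,0],[0,0,0],10],
    [[0.2,0,0],[0,0,0],10],
    [[0,0,0],[0,0,0],10]
  ]
}}

```text
clock: 15.38
tool_pos: [0.4377, -0.1107, 0.0784]
ee_rot: [180.0, -0.0, -15.4]
ft_force: [0.1, -0.1, -1.6]
opening: 0.295
grasp_force: 58.8
```

>>> {"name": "carry_out", "arguments": {
  "deltas": [
    [[0.4,0,0],[0,0,0],10],
    [[0.4,0,0],[0,0,0],10],
    [[0.3,0,0],[0,0,0],10],
    [[0,0,0],[0,0,0],10]
  ]
}}

```text
clock: 15.88
tool_pos: [0.453, -0.1141, 0.0774]
ee_rot: [-179.9, 0.7, -15.4]
ft_force: [-9.6, 4.3, 3.6]
opening: 0.29
grasp_force: 59.0
```

Run:
```python
from h import *
o=observe();print(o['tool_pos'],o['ee_rot'],o['joint_pos'],o['ft_force'])
b=vision.read_camera('side')['img'][110:210,220:353]
cv2.imwrite('pics/g3.png',cv2.resize(b,None,fx=5,fy=5,interpolation=2))
```

```text
[ 0.45296638 -0.11412945  0.07739826] [-179.93319952    0.66657313  -15.35482262] [-1.93412693e+01  1.99413809e+01  1.10041805e+02  2.62371488e-02
  5.06864214e+01  8.59972004e+01] [-9.6249144   4.32111473  3.61109134]
```

View pics/g3.png

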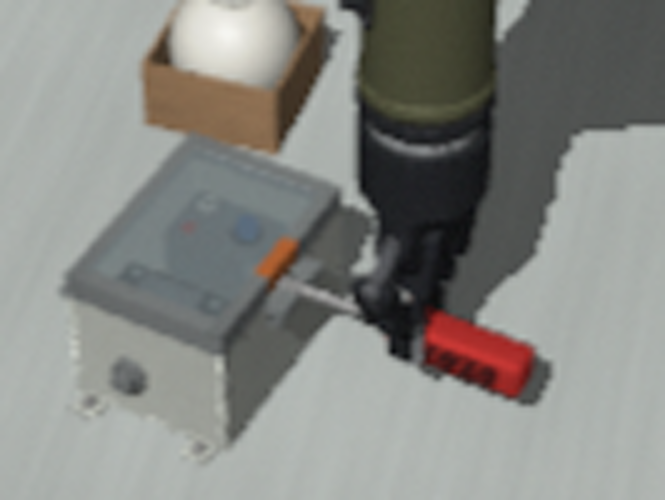

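>>> {"name": "carry_out", "arguments": {
  "deltas": [
    [[-0.4,0,0],[0,0,0],10],
    [[0,0,0],[0,0,0],10],
    [[0.02,0,0.215],[0,0.5,0],10],
    [[0.02,0,0.215],[0,0.5,0],10],
    [[0.02,0,0.215],[0,0.5,0],10],
    [[0,0,0],[0,0,0],10]
  ]
}}

```text
clock: 16.68
tool_pos: [0.4518, -0.1146, 0.0653]
ee_rot: [-180.0, -8.9, -15.4]
ft_force: [0.3, 0.4, -5.3]
opening: 0.289
grasp_force: 59.7
```

>>> {"name": "carry_out", "arguments": {
  "deltas": [
    [[0.02,0,0.27],[0,0.5,0],10],
    [[0.02,0,0.25],[0,0.5,0],10],
    [[0.02,0,0.22],[0,0.5,0],10],
    [[0,0,0],[0,0,0],10]
  ]
}}

```text
clock: 17.18
tool_pos: [0.4558, -0.1158, 0.0514]
ee_rot: [-180.0, -17.9, -15.4]
ft_force: [-5.8, -1.1, 3.0]
opening: 0.289
grasp_force: 60.8
```

Run:
```python
from h import *
o=observe();print(o['tool_pos'],o['ee_rot'],o['joint_pos'],o['ft_force'],o['torque'])
b=vision.read_camera('side')['img'][110:210,220:353]
cv2.imwrite('pics/g4.png',cv2.resize(b,None,fx=5,fy=5,interpolation=2))
```

```text
[ 0.45575843 -0.11577509  0.05138882] [-179.97839308  -17.89473942  -15.43832806] [-20.7001667   18.02574247 126.38600183   5.3483823   17.83880208
  79.89870475] [-5.82099057 -1.06472217  2.95617855] [-0.21828996  0.29832316 -0.35511911]
```

View pics/g4.png

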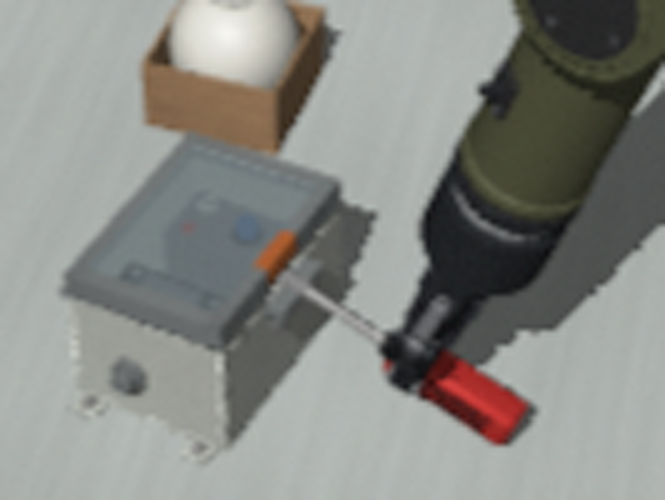

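>>> {"name": "carry_out", "arguments": {
  "deltas": [
    [[0.02,0,0.23],[0,0.5,0],10],
    [[0,0,0],[0,0,0],10]
  ]
}}

```text
clock: 17.48
tool_pos: [0.458, -0.1163, 0.0473]
ee_rot: [-180.0, -20.9, -15.5]
ft_force: [-6.5, -0.7, 4.3]
opening: 0.292
grasp_force: 61.1
```

>>> {"name": "carry_out", "arguments": {
  "deltas": [
    [[0.09,0,-0.23],[0,0,0],10],
    [[0.09,0,-0.23],[0,0,0],10],
    [[0,0,0],[0,0,0],10]
  ]
}}

```text
clock: 17.85
tool_pos: [0.4595, -0.1167, 0.058]
ee_rot: [180.0, -21.1, -15.4]
ft_force: [0.3, 0.1, -2.6]
opening: 0.295
grasp_force: 59.9
```

Run:
```python
from h import *
o=observe();print(o['joint_pos'],o['ft_force'],o['torque'])
b=vision.read_camera('side')['img'][110:210,220:353]
cv2.imwrite('pics/g5.png',cv2.resize(b,None,fx=5,fy=5,interpolation=2))
```

```text
[-20.91785709  17.28464279 128.24498992   8.46947624  13.59164984
  76.57195356] [ 0.31851084  0.13693024 -2.61760153] [0.04281922 0.2260333  0.04795273]
```

View pics/g5.png

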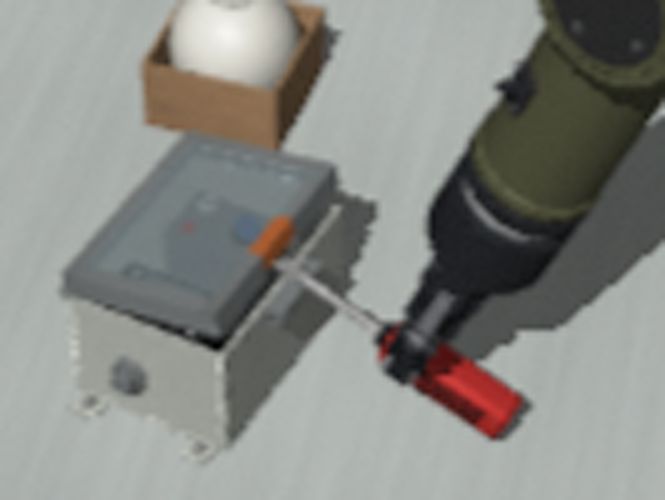

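Step 1 is visible: the cover's orange lip is lifted off the box at about (275,158) and the blade is under it. Now I'll work out the swing: the tip on an arc about the hinge, with the tilt coming back to level.

```bash
cat >> h.py <<'E'
from scipy.spatial.transform import Rotation as Ro
SQ=np.array([.5963,-.154,-.269])
def pose(tip,tilt,yaw=-15.4,L=.1175,off=.008):
    "TCP pos, R for driver tip at starter-frame tip, tilt deg (tip up)"
    R=Ro.from_euler('xyz',[180,-tilt,yaw],degrees=True)
    return pl(SQ,np.array([tip]))[0]-R.apply([L,0,-off]),R
def rows(start,wps,g):
    p,R=start;out=[]
    for q,Q in wps:
        d=R.inv().apply(q-p)/.02;w=(R.inv()*Q).as_rotvec(degrees=True)/6
        out.append([[round(float(v),2)+0. for v in d],[round(float(v),2)+0. for v in w],g])
        R=R*Ro.from_rotvec(np.array(out[-1][1])*6,degrees=True);p=p+ (start[1] if 0 else Rp(out,start))*0 if 0 else q;p=q;R=Q
    return out
def cur():
    o=observe();return np.array(o['tool_pos']),Ro.from_euler('xyz',o['ee_rot'],degrees=True)
E
sed -i '/^        R=R\*Ro/c\        p,R=q,Q' h.py
python3 - <<'E'
from h import *
p,R=cur();W=[]
for k in range(1,21):
    s=k/20;a=np.radians(14.1+(106-14.1)*s);r=.0928+(.0893-.0928)*s;tilt=21-21*min(1,s*1.1)
    W.append(pose([.055-r*np.cos(a),0,.085+r*np.sin(a)],tilt))
for x in rows((p,R),W,10):print(x)
print(W[-1][0])
E
```

```text
[[0.24, -0.02, -0.42], [0.0, -0.21, 0.01], 10]
[[0.24, 0.0, -0.39], [0.0, -0.19, 0.0], 10]
[[0.26, 0.0, -0.38], [0.0, -0.19, 0.0], 10]
[[0.27, 0.0, -0.36], [0.0, -0.19, 0.0], 10]
[[0.29, 0.0, -0.34], [0.0, -0.19, 0.0], 10]
[[0.3, 0.0, -0.32], [0.0, -0.19, 0.0], 10]
[[0.31, 0.0, -0.31], [0.0, -0.19, 0.0], 10]
[[0.32, 0.0, -0.29], [0.0, -0.19, 0.0], 10]
[[0.33, 0.0, -0.27], [0.0, -0.19, 0.0], 10]
[[0.34, 0.0, -0.25], [0.0, -0.19, 0.0], 10]
[[0.34, 0.0, -0.22], [0.0, -0.19, 0.0], 10]
[[0.35, 0.0, -0.2], [0.0, -0.19, 0.0], 10]
[[0.35, 0.0, -0.18], [0.0, -0.19, 0.0], 10]
[[0.35, 0.0, -0.16], [0.0, -0.19, 0.0], 10]
[[0.35, 0.0, -0.14], [0.0, -0.19, 0.0], 10]
[[0.35, 0.0, -0.12], [0.0, -0.19, 0.0], 10]
[[0.35, 0.0, -0.09], [0.0, -0.19, 0.0], 10]
[[0.35, 0.0, -0.07], [0.0, -0.19, 0.0], 10]
[[0.35, 0.0, 0.05], [0.0, -0.03, 0.0], 10]
[[0.35, 0.0, 0.09], [0.0, 0.0, 0.0], 10]
[ 0.55977004 -0.14395608  0.16284067]
```

>>> {"name": "carry_out", "arguments": {
  "deltas": [
    [[0.24,0,-0.42],[0,-0.2,0],10],
    [[0.24,0,-0.39],[0,-0.19,0],10],
    [[0.26,0,-0.38],[0,-0.19,0],10],
    [[0.27,0,-0.36],[0,-0.19,0],10],
    [[0.29,0,-0.34],[0,-0.19,0],10],
    [[0.3,0,-0.32],[0,-0.19,0],10],
    [[0.31,0,-0.31],[0,-0.19,0],10],
    [[0.32,0,-0.29],[0,-0.19,0],10],
    [[0,0,0],[0,0,0],10]
  ]
}}

```text
clock: 19.02
tool_pos: [0.4844, -0.1235, 0.124]
ee_rot: [180.0, -11.9, -15.4]
ft_force: [-0.0, -0.7, -2.3]
opening: 0.289
grasp_force: 60.2
```

>>> {"name": "carry_out", "arguments": {
  "deltas": [
    [[0.33,0,-0.27],[0,-0.19,0],10],
    [[0.34,0,-0.25],[0,-0.19,0],10],
    [[0.34,0,-0.22],[0,-0.19,0],10],
    [[0.35,0,-0.2],[0,-0.19,0],10],
    [[0.35,0,-0.18],[0,-0.19,0],10],
    [[0.35,0,-0.16],[0,-0.19,0],10],
    [[0.35,0,-0.14],[0,-0.19,0],10],
    [[0,0,0],[0,0,0],10]
  ]
}}

```text
clock: 20.02
tool_pos: [0.5257, -0.1349, 0.1582]
ee_rot: [180.0, -3.9, -15.4]
ft_force: [-0.7, 0.2, -2.3]
opening: 0.29
grasp_force: 60.1
```

Run:
```python
from h import *
o=observe();print(o['tool_pos'],o['ee_rot'],o['joint_pos'],o['ft_force'],o['torque'])
a=vision.read_camera('top')['img'][110:210,280:410];b=vision.read_camera('side')['img'][90:190,210:340]
cv2.imwrite('pics/g6.png',cv2.resize(np.hstack([a,b]),None,fx=3,fy=3,interpolation=2))
```

```text
[ 0.52565371 -0.13488005  0.15822542] [179.99995288  -3.89373874 -15.38015832] [-19.02073391  17.08257143  99.06420671   0.2853106   59.96762135
  86.22500963] [-0.65206716  0.23972508 -2.32102293] [-0.03075179  0.0612179   0.01928881]
```

View pics/g6.png

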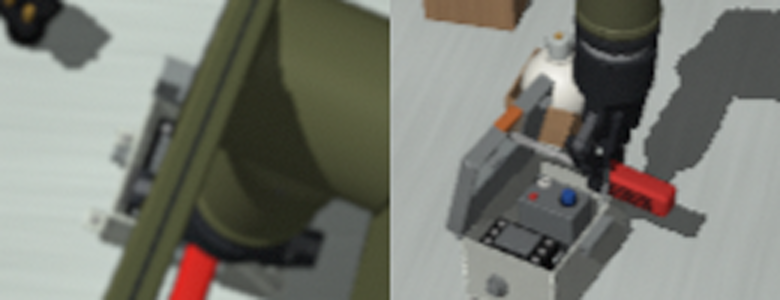

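The cover is swung well up, with the tip pushing its inner face and the blue plunger exposed. Finishing the arc.

>>> {"name": "carry_out", "arguments": {
  "deltas": [
    [[0.35,0,-0.12],[0,-0.19,0],10],
    [[0.35,0,-0.09],[0,-0.19,0],10],
    [[0.35,0,-0.07],[0,-0.19,0],10],
    [[0.35,0,0.05],[0,-0.03,0],10],
    [[0.35,0,0.09],[0,0,0],10],
    [[0.05,0,0],[0,0,0],10],
    [[0,0,0],[0,0,0],10],
    [[0,0,0],[0,0,0],10],
    [[0,0,0],[0,0,0],10]
  ]
}}

```text
clock: 21.25
tool_pos: [0.5593, -0.1441, 0.1625]
ee_rot: [-180.0, -0.3, -15.4]
ft_force: [0.4, -0.6, -3.2]
opening: 0.294
grasp_force: 60.1
```

Run:
```python
from h import *
o=observe();print(o['tool_pos'],o['ee_rot'],o['ft_force'])
s=vision.read_camera('side')
r=finder.outline_of('cover_lip',s)[0];print(r['p'],r['box'])
C=box(-.11,0,-.075,.075,0,.018)
def cov(f):
    c,s_=np.cos(f),np.sin(f);return np.c_[.055+C[:,0]*c+C[:,2]*s_,C[:,1],.085-C[:,0]*s_+C[:,2]*c]
for f in(1.2,1.3,1.4,1.45,1.5,1.55,1.6,1.65,1.7,1.75):
    m=hullmask(proj(s,pl(SQ,cov(f))));print(f,round(np.minimum(m,r['region']).sum()/np.maximum(m,r['region']).sum(),3),end=' ')
for f in(1.45,1.6,1.7):
    q=np.array([[-.105,0,.0]]);c,s_=np.cos(f),np.sin(f)
    X=np.array([[.055-.105*c+.013*s_,0,.085+.105*s_+.013*c]]);print('lip px',f,proj(s,pl(SQ,X)))
i=s['img'].astype(int);m=(i[...,2]>150)&(i[...,2]-i[...,0]>90)&(i[...,2]>1.5*i[...,1]);m[:,310:]=0;m[200:]=0;print('orange',m.sum(),np.argwhere(m).mean(0)[::-1])
```

```text
[ 0.55931333 -0.14413186  0.16254639] [-179.99877012   -0.25014459  -15.38632352] [ 0.36758623 -0.60562509 -3.19363913]
0.98 [220.6, 111.4, 258.1, 168.2]
1.2 0.33 1.3 0.438 1.4 0.555 1.45 0.617 1.5 0.684 1.55 0.749 1.6 0.817 1.65 0.886 1.7 0.926 1.75 0.897 lip px 1.45 [[242.79103239 127.85256067]]
lip px 1.6 [[238.2925641  126.53707257]]
lip px 1.7 [[235.40006508 126.02828151]]
orange 147 [276.93197279 142.93197279]
```

>>> {"name": "carry_out", "arguments": {
  "deltas": [
    [[-1,0,0],[0,0,0],10],
    [[-1,0,-0.5],[0,0,0],10],
    [[-0.9,-1,0],[0,0,0],10],
    [[0,-1,0],[0,0,0],10],
    [[0,-1,0],[0,0,0],10],
    [[0,-1,0],[0,0,0],10],
    [[0,-1,0],[0,0,0],10],
    [[0,-1,0],[0,0,0],10],
    [[0,-1,0],[0,0,0],10],
    [[0,-1,0],[0,0,0],10]
  ]
}}

```text
clock: 22.6
tool_pos: [0.5462, 0.0269, 0.1723]
ee_rot: [-180.0, -0.3, -15.4]
ft_force: [-0.5, -0.0, -3.0]
opening: 0.29
grasp_force: 60.2
```

>>> {"name": "carry_out", "arguments": {
  "deltas": [
    [[0,-1,0],[0,0,0],10],
    [[0,-1,0],[0,0,0],10],
    [[0,-1,0],[0,0,0],10],
    [[0,-1,0],[0,0,0],10],
    [[0,-1,0],[0,0,0],10],
    [[0,-1,0],[0,0,0],10],
    [[0,-1,0],[0,0,0],10],
    [[0,-0.9,0],[0,0,-0.3],10],
    [[0,0,0.5],[0,0,-0.3],10],
    [[0,0,0],[0,0,0],10]
  ]
}}

```text
clock: 23.85
tool_pos: [0.5866, 0.1772, 0.1606]
ee_rot: [179.9, -0.1, -11.7]
ft_force: [-1.3, -0.8, -2.7]
opening: 0.291
grasp_force: 60.2
```

>>> {"name": "carry_out", "arguments": {
  "deltas": [
    [[0,0,1],[0,0,0],10],
    [[0,0,1],[0,0,0],10],
    [[0,0,1],[0,0,0],10],
    [[0,0,1],[0,0,0],10],
    [[0,0,1],[0,0,0],10],
    [[0,0,1],[0,0,0],10],
    [[0,0,0.5],[0,0,0],10],
    [[0,0,0],[0,0,0],10],
    [[0,0,0],[0,0,0],10]
  ]
}}

```text
clock: 24.98
tool_pos: [0.5891, 0.1776, 0.0329]
ee_rot: [-180.0, -0.3, -11.8]
ft_force: [0.5, 0.1, -2.1]
opening: 0.29
grasp_force: 60.2
```

>>> {"name": "carry_out", "arguments": {
  "deltas": [
    [[0,0,0.6],[0,0,0],10],
    [[0,0,0.3],[0,0,0],10],
    [[0,0,0.1],[0,0,0],10],
    [[0,0,0],[0,0,0],10]
  ]
}}

```text
clock: 25.48
tool_pos: [0.5883, 0.1776, 0.0119]
ee_rot: [180.0, -0.2, -11.8]
ft_force: [-0.3, -0.2, -1.9]
opening: 0.291
grasp_force: 60.2
```

>>> {"name": "carry_out", "arguments": {
  "deltas": [
    [[0,0,0.06],[0,0,0],10],
    [[0,0,0.06],[0,0,0],10],
    [[0,0,0],[0,0,0],10]
  ]
}}

```text
clock: 25.85
tool_pos: [0.5887, 0.1777, 0.0099]
ee_rot: [180.0, -0.3, -11.8]
ft_force: [0.7, -0.1, -1.3]
opening: 0.291
grasp_force: 60.2
```

>>> {"name": "carry_out", "arguments": {
  "deltas": [
    [[0,0,0],[0,0,0],50],
    [[0,0,0],[0,0,0],50],
    [[0,0,0],[0,0,0],50],
    [[0,0,-0.5],[0,0,0],50],
    [[0,0,-1],[0,0,0],50],
    [[0,0,-1],[0,0,0],50],
    [[0,0,-1],[0,0,0],0],
    [[0,0,-1],[0,0,0],0],
    [[0,0,-1],[0,0,0.3],0],
    [[0,0,-1],[0,0,0.3],0]
  ]
}}

```text
clock: 27.1
tool_pos: [0.588, 0.1778, 0.1413]
ee_rot: [-180.0, -0.3, -15.4]
ft_force: [0.3, 0.6, -0.0]
opening: -0.0
grasp_force: 0.0
```

>>> {"name": "carry_out", "arguments": {
  "deltas": [
    [[0,1,-1],[0,0,0],0],
    [[0,1,-0.5],[0,0,0],0],
    [[0.3,1,0],[0,0,0],0],
    [[0.3,1,0],[0,0,0],0],
    [[0.3,1,0],[0,0,0],0],
    [[0.3,1,0],[0,0,0],0],
    [[0.3,1,0],[0,0,0],0],
    [[0.3,1,0],[0,0,0],0],
    [[0.3,1,0],[0,0,0],0],
    [[0.3,1,0],[0,0,0],0]
  ]
}}

```text
clock: 28.35
tool_pos: [0.5812, -0.0291, 0.17]
ee_rot: [-180.0, -0.2, -15.4]
ft_force: [0.7, -0.2, -0.4]
opening: -0.003
grasp_force: 0.0
```

>>> {"name": "carry_out", "arguments": {
  "deltas": [
    [[0.3,1,0],[0,0,0],0],
    [[0.3,1,0],[0,0,0],0],
    [[0.3,1,0],[0,0,0],0],
    [[0.3,1,0],[0,0,0],0],
    [[0.3,1,0],[0,0,0],0],
    [[0.27,1,0],[0,0,0],0],
    [[0,1,0],[0,0,0],0],
    [[0,0.4,0],[0,0,0],0],
    [[0,0,0],[0,0,0],0],
    [[0,0,0],[0,0,0],0]
  ]
}}

```text
clock: 29.6
tool_pos: [0.5759, -0.1793, 0.1702]
ee_rot: [-180.0, -0.2, -15.4]
ft_force: [-0.2, 0.6, 0.2]
opening: 0.0
grasp_force: 0.0
```

Run:
```python
from h import *
o=observe();p=np.array(o['tool_pos']);print(p,o['ee_rot'],o['ft_force'])
T=pl(SQ,np.array([[-.012,-.03,.091]]))[0];R=Ro.from_euler('xyz',o['ee_rot'],degrees=True);print(T,'units',R.inv().apply(T-p)/.02)
t=vision.read_camera('top');s=vision.read_camera('side')
i=s['img'].astype(int);m=(i[...,0]>90)&(i[...,0]>1.5*i[...,2])&(i[...,0]-i[...,1]>25);m[:, :225]=0;m[:,300:]=0;m[:110]=0;m[200:]=0
c=np.argwhere(m).mean(0)[::-1];print('blue',m.sum(),c,'expected',proj(s,np.array([T,T-[0,0,.006]])),ray(s,c,.087))
a=t['img'][90:220,180:420];b=s['img'][90:300,190:310]
A=cv2.resize(a,(480,260));B=cv2.resize(b,(240,420));cv=np.zeros((420,720,3),np.uint8);cv[:260,:480]=A;cv[:,480:]=B
cv2.imwrite('pics/g7.png',cv)
```

```text
[ 0.5759087  -0.1792942   0.17016842] [-179.97316991   -0.23449774  -15.36877483] [-0.15152628  0.62724441  0.18560398]
[ 0.57675853 -0.1797319   0.091     ] units [0.03057103 0.01169452 3.95857428]
blue 18 [268.88888889 154.88888889] expected [[268.29344254 153.95223901]
 [268.33824526 155.36390476]] [ 0.57503844 -0.18015291  0.087     ]
```

View pics/g7.png

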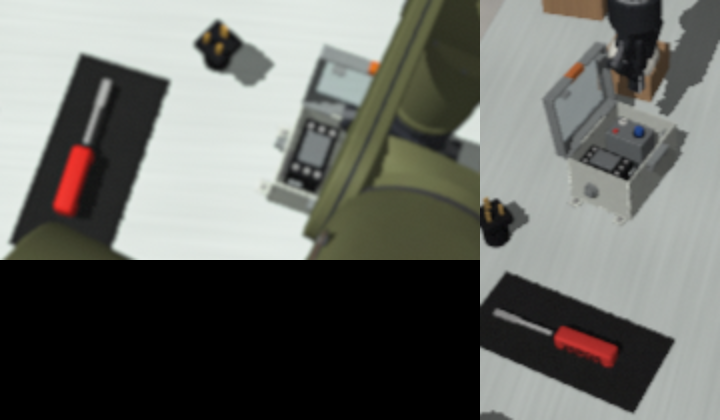

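The driver lies on the mat, the cover stands open, and the fingers are above the blue plunger, where the predicted and seen positions agree to about 2 mm. Pressing now.

>>> {"name": "carry_out", "arguments": {
  "deltas": [
    [[0,0,0.9],[0,0,0],0],
    [[0,0,0.9],[0,0,0],0],
    [[0,0,0.9],[0,0,0],0],
    [[0,0,0.7],[0,0,0],0],
    [[0,0,0.3],[0,0,0],0],
    [[0,0,0.2],[0,0,0],0],
    [[0,0,0],[0,0,0],0]
  ]
}}

```text
clock: 30.58
tool_pos: [0.5764, -0.18, 0.0923]
ee_rot: [180.0, -0.3, -15.4]
ft_force: [-0.1, 0.5, 0.2]
opening: -0.002
grasp_force: 0.0
```

>>> {"name": "carry_out", "arguments": {
  "deltas": [
    [[0,0,0.15],[0,0,0],0],
    [[0,0,0],[0,0,0],0]
  ]
}}

```text
clock: 30.82
tool_pos: [0.5769, -0.1802, 0.0898]
ee_rot: [180.0, -0.3, -15.4]
ft_force: [0.9, 0.4, 2.7]
opening: 0.002
grasp_force: 1.4
```

>>> {"name": "carry_out", "arguments": {
  "deltas": [
    [[0,0,0.1],[0,0,0],0],
    [[0,0,0.1],[0,0,0],0],
    [[0,0,0.08],[0,0,0],0],
    [[0,0,0],[0,0,0],0]
  ]
}}

```text
clock: 31.32
tool_pos: [0.577, -0.1802, 0.085]
ee_rot: [180.0, -0.4, -15.4]
ft_force: [-1.2, 0.7, 11.0]
opening: -0.002
grasp_force: 5.6
```

>>> {"name": "carry_out", "arguments": {
  "deltas": [
    [[0,0,0.03],[0,0,0],0],
    [[0,0,0],[0,0,0],0],
    [[0,0,0],[0,0,0],0],
    [[0,0,0],[0,0,0],0],
    [[0,0,0],[0,0,0],0],
    [[0,0,0],[0,0,0],0],
    [[0,0,0],[0,0,0],0],
    [[0,0,0],[0,0,0],0],
    [[0,0,0],[0,0,0],0],
    [[0,0,0],[0,0,0],0]
  ]
}}

```text
clock: 32.58
tool_pos: [0.577, -0.1802, 0.0849]
ee_rot: [180.0, -0.4, -15.4]
ft_force: [-1.0, 1.0, 14.3]
opening: -0.0
grasp_force: 7.1
```

Run:
```python
from h import *
R=Ro.from_euler('xyz',[180,0,-15.4],degrees=True);p,_=cur()
S=lambda x,z,y=0.:(pl(SQ,np.array([[x,y,z]]))[0],R)
def tot(a,b): print('total',np.round(R.inv().apply(b[0]-a[0])/.02,2))
up=(p+[0,0,.155],R);beh=S(.120,.240);dn=S(.120,.165)
tot((p,R),up);tot(up,beh);tot(beh,dn)
arc=lambda f,r=.098:(S(.055-r*np.cos(f)+.018*np.sin(f)+.011,.085+r*np.sin(f)+.018*np.cos(f)))
f0=np.radians(85);a0=S(arc(0)[0][0]*0+.055+.018+.011-.098*np.cos(f0),.165);tot(dn,a0)
tot(a0,arc(f0))
W=[arc(np.radians(f)) for f in np.linspace(85,4,17)]
for x in rows(W[0],W[1:],0):print(x[0])
tot(W[-1],S(-.049,.125))
```

```text
total [ 0.    0.   -7.75]
total [ 6.58 -1.52 -0.  ]
total [-0.   -0.    3.75]
total [-2.23 -0.   -0.  ]
total [-0.   -0.   -0.96]
[-0.44, 0.0, -0.02]
[-0.44, 0.0, 0.02]
[-0.44, 0.0, 0.06]
[-0.43, 0.0, 0.09]
[-0.42, 0.0, 0.13]
[-0.41, 0.0, 0.17]
[-0.39, 0.0, 0.2]
[-0.37, 0.0, 0.24]
[-0.35, 0.0, 0.27]
[-0.32, 0.0, 0.3]
[-0.3, 0.0, 0.33]
[-0.27, 0.0, 0.35]
[-0.23, 0.0, 0.37]
[-0.2, 0.0, 0.39]
[-0.16, 0.0, 0.41]
[-0.13, 0.0, 0.42]
total [-0.92 -0.   -0.76]
```

>>> {"name": "carry_out", "arguments": {
  "deltas": [
    [[0,0,-0.5],[0,0,0],0],
    [[0,0,-1],[0,0,0],0],
    [[0,0,-1],[0,0,0],0],
    [[0,0,-1],[0,0,0],0],
    [[0,0,-1],[0,0,0],0],
    [[0,0,-1],[0,0,0],0],
    [[0,0,-1],[0,0,0],0],
    [[0,0,-1],[0,0,0],0],
    [[0,0,-0.25],[0,0,0],0],
    [[0,0,0],[0,0,0],0]
  ]
}}

```text
clock: 33.83
tool_pos: [0.5753, -0.1797, 0.2374]
ee_rot: [-180.0, -0.2, -15.4]
ft_force: [0.1, 0.4, 0.7]
opening: -0.0
grasp_force: 0.0
```

>>> {"name": "carry_out", "arguments": {
  "deltas": [
    [[1,-0.5,0],[0,0,0],0],
    [[1,-0.5,0],[0,0,0],0],
    [[1,-0.5,0],[0,0,0],0],
    [[1,0,0],[0,0,0],0],
    [[1,0,0],[0,0,0],0],
    [[1,0,0],[0,0,0],0],
    [[0.6,0,0],[0,0,0],0],
    [[0,0,0],[0,0,0],0],
    [[0,0,0],[0,0,0],0]
  ]
}}

```text
clock: 34.95
tool_pos: [0.7101, -0.1856, 0.2379]
ee_rot: [-180.0, -0.1, -15.4]
ft_force: [-0.4, -0.9, 0.1]
opening: -0.0
grasp_force: 0.0
```

>>> {"name": "carry_out", "arguments": {
  "deltas": [
    [[0,0,1],[0,0,0],0],
    [[0,0,1],[0,0,0],0],
    [[0,0,1],[0,0,0],0],
    [[0,0,0.75],[0,0,0],0],
    [[0,0,0],[0,0,0],0],
    [[-0.5,0,0],[0,0,0],0],
    [[-0.5,0,0],[0,0,0],0],
    [[0,0,0],[0,0,0],0]
  ]
}}

```text
clock: 35.95
tool_pos: [0.6911, -0.1804, 0.1644]
ee_rot: [180.0, -0.3, -15.4]
ft_force: [-0.3, 0.1, -0.0]
opening: -0.001
grasp_force: 0.0
```

>>> {"name": "carry_out", "arguments": {
  "deltas": [
    [[-0.4,0,0],[0,0,0],0],
    [[-0.4,0,0],[0,0,0],0],
    [[-0.4,0,-0.4],[0,0,0],0],
    [[0,0,-0.5],[0,0,0],0],
    [[-0.44,0,-0.02],[0,0,0],0],
    [[-0.44,0,0.02],[0,0,0],0],
    [[-0.44,0,0.06],[0,0,0],0],
    [[0,0,0],[0,0,0],0]
  ]
}}

```text
clock: 36.95
tool_pos: [0.6418, -0.1668, 0.1795]
ee_rot: [-180.0, -0.1, -15.4]
ft_force: [0.3, 0.3, -0.4]
opening: 0.001
grasp_force: 0.0
```

>>> {"name": "carry_out", "arguments": {
  "deltas": [
    [[-0.43,0,0.09],[0,0,0],0],
    [[-0.42,0,0.13],[0,0,0],0],
    [[-0.41,0,0.17],[0,0,0],0],
    [[-0.39,0,0.2],[0,0,0],0],
    [[-0.37,0,0.24],[0,0,0],0],
    [[-0.35,0,0.27],[0,0,0],0],
    [[-0.32,0,0.3],[0,0,0],0],
    [[0,0,0],[0,0,0],0]
  ]
}}

```text
clock: 37.95
tool_pos: [0.5903, -0.1527, 0.1509]
ee_rot: [180.0, -0.1, -15.4]
ft_force: [0.8, -0.7, -0.4]
opening: 0.003
grasp_force: 0.0
```

>>> {"name": "carry_out", "arguments": {
  "deltas": [
    [[-0.3,0,0.33],[0,0,0],0],
    [[-0.27,0,0.35],[0,0,0],0],
    [[-0.23,0,0.37],[0,0,0],0],
    [[-0.2,0,0.39],[0,0,0],0],
    [[0,0,0],[0,0,0],0]
  ]
}}

```text
clock: 38.58
tool_pos: [0.5712, -0.1474, 0.1219]
ee_rot: [-180.0, -0.1, -15.4]
ft_force: [0.4, 0.3, -0.1]
opening: 0.0
grasp_force: 0.0
```

```bash
cat >> h.py <<'E'
def cover_angle():
    C=box(-.11,0,-.075,.075,0,.018)
    for n in('side','top'):
        s=vision.read_camera(n);L=finder.outline_of('cover_lip',s)
        if not L:print(n,'none');continue
        r=L[0];best=[]
        for f in np.arange(0,1.76,.05):
            c,s_=np.cos(f),np.sin(f);X=np.c_[.055+C[:,0]*c+C[:,2]*s_,C[:,1],.085-C[:,0]*s_+C[:,2]*c]
            m=hullmask(proj(s,pl(SQ,X)));best.append((round(np.minimum(m,r['region']).sum()/np.maximum(m,r['region']).sum(),3),round(f,2)))
        print(n,r['p'],sorted(best)[-3:])
E
python3 -c "
from h import *
cover_angle();print(observe()['ft_force'])"
```

```text
side 0.59 [(np.float64(0.751), np.float64(0.25)), (np.float64(0.782), np.float64(0.15)), (np.float64(0.796), np.float64(0.2))]
top 0.7 [(np.float64(0.119), np.float64(0.3)), (np.float64(0.121), np.float64(0.2)), (np.float64(0.121), np.float64(0.25))]
[-0.53882214 -0.35828499 -0.53080805]
```

>>> {"name": "carry_out", "arguments": {
  "deltas": [
    [[0,0,-0.8],[0,0,0],0],
    [[-0.6,0,0],[0,0,0],0],
    [[-0.6,0,0],[0,0,0],0],
    [[0,0,0.5],[0,0,0],0],
    [[0,0,0.5],[0,0,0],0],
    [[0,0,0.3],[0,0,0],0],
    [[0,0,0.2],[0,0,0],0],
    [[0,0,0],[0,0,0],0]
  ]
}}

```text
clock: 39.78
tool_pos: [0.5493, -0.1414, 0.1082]
ee_rot: [-180.0, -0.2, -15.4]
ft_force: [-0.4, -0.0, -0.0]
opening: -0.001
grasp_force: 0.0
```

>>> {"name": "carry_out", "arguments": {
  "deltas": [
    [[0,0,0.1],[0,0,0],0],
    [[0,0,0.05],[0,0,0],0],
    [[0,0,0],[0,0,0],0]
  ]
}}

```text
clock: 40.15
tool_pos: [0.5494, -0.1414, 0.1057]
ee_rot: [180.0, -0.2, -15.4]
ft_force: [1.4, -0.3, -0.0]
opening: -0.0
grasp_force: 0.0
```

>>> {"name": "carry_out", "arguments": {
  "deltas": [
    [[0,0,0.05],[0,0,0],0],
    [[0,0,0.05],[0,0,0],0],
    [[0,0,0],[0,0,0],0]
  ]
}}

```text
clock: 40.52
tool_pos: [0.5492, -0.1414, 0.1036]
ee_rot: [-180.0, -0.2, -15.4]
ft_force: [-0.3, 0.7, -0.2]
opening: 0.005
grasp_force: 0.0
```

>>> {"name": "carry_out", "arguments": {
  "deltas": [
    [[0,0,0.05],[0,0,0],0],
    [[0,0,0.05],[0,0,0],0],
    [[0,0,0],[0,0,0],0]
  ]
}}

```text
clock: 40.9
tool_pos: [0.5494, -0.1414, 0.1029]
ee_rot: [180.0, -0.3, -15.4]
ft_force: [-2.5, 0.3, 7.5]
opening: -0.0
grasp_force: 3.8
```

>>> {"name": "carry_out", "arguments": {
  "deltas": [
    [[0,0,0.07],[0,0,0],0],
    [[0,0,0.05],[0,0,0],0],
    [[0,0,0],[0,0,0],0]
  ]
}}

```text
clock: 41.28
tool_pos: [0.5494, -0.1414, 0.1025]
ee_rot: [180.0, -0.3, -15.4]
ft_force: [-5.9, 2.0, 20.5]
opening: -0.003
grasp_force: 10.5
```

Rigid contact at z = 103 mm under 20 N means the cover is home. Backing off clear and checking.

>>> {"name": "carry_out", "arguments": {
  "deltas": [
    [[0,0,-0.5],[0,0,0],0],
    [[0,0,-1],[0,0,0],0],
    [[0,0,-1],[0,0,0],0],
    [[0,0,-1],[0,0,0],0],
    [[0,0,-1],[0,0,0],0],
    [[0,0,-1],[0,0,0],0],
    [[0,1,-1],[0,0,0],0],
    [[0,1,0],[0,0,0],0],
    [[0,1,0],[0,0,0],0],
    [[0,1,0],[0,0,0],0]
  ]
}}

```text
clock: 42.52
tool_pos: [0.5264, -0.2194, 0.2281]
ee_rot: [-180.0, -0.1, -15.4]
ft_force: [-0.3, 0.6, -0.3]
opening: -0.004
grasp_force: 0.0
```

>>> {"name": "carry_out", "arguments": {
  "deltas": [
    [[0,1,0],[0,0,0],0],
    [[0,1,0],[0,0,0],0],
    [[0,1,0],[0,0,0],0],
    [[0,1,0],[0,0,0],0],
    [[0,0,0],[0,0,0],0],
    [[0,0,0],[0,0,0],0]
  ]
}}

```text
clock: 43.28
tool_pos: [0.5063, -0.2953, 0.2293]
ee_rot: [-180.0, -0.2, -15.4]
ft_force: [0.3, 0.7, -0.7]
opening: 0.001
grasp_force: 0.0
```

Run:
```python
from h import *
cover_angle()
t=vision.read_camera('top');s=vision.read_camera('side')
a=t['img'][90:240,80:480];b=s['img'][90:300,150:310]
cv=np.zeros((570,800,3),np.uint8);cv[:300]=cv2.resize(a,(800,300));cv[300:,:206]=cv2.resize(b,(206,270));cv[300:570,220:580]=cv2.resize(s['img'][120:210,220:340],(360,270),interpolation=2)
cv2.imwrite('pics/g8.png',cv)
```

```text
side 0.92 [(np.float64(0.911), np.float64(0.1)), (np.float64(0.93), np.float64(0.0)), (np.float64(0.942), np.float64(0.05))]
top 0.98 [(np.float64(0.91), np.float64(0.1)), (np.float64(0.933), np.float64(0.05)), (np.float64(0.945), np.float64(0.0))]
```

View pics/g8.png

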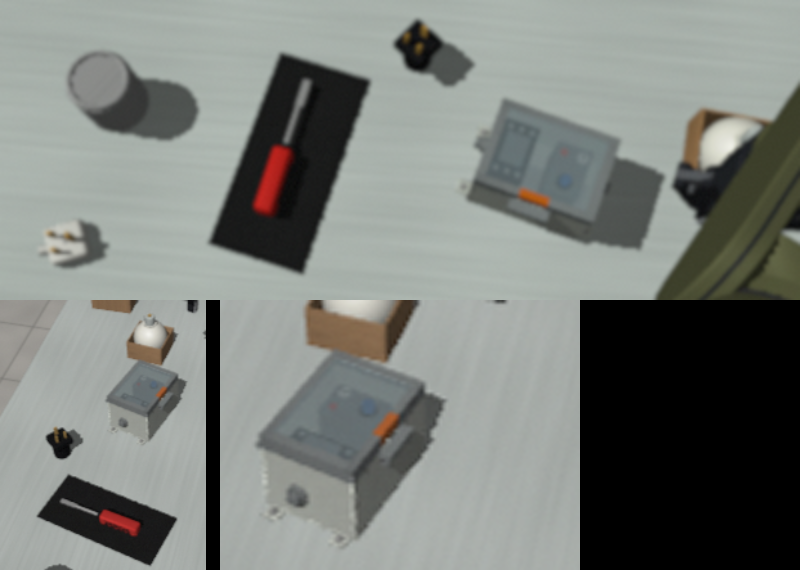

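The cover is shut as at the start, the driver is on the mat, and the bystanders are in place. A quick pixel comparison of the lip with the first picture comes before handing in.

Run:
```python
from h import *
a=cv2.imread('pics/side0.png')[130:210,225:295].astype(int);b=vision.read_camera('side')['img'][130:210,225:295].astype(int)
d=np.abs(a-b).max(2);print(d.mean(),np.percentile(d,99),(d>30).sum())
if (d>30).sum()<15: print(job.job_done())
```

```text
4.928928571428571 7.0 0
the job is handed in; nothing more can be done
None
```

The job is handed in: I prised and swung the cover open, held the plunger down for over a second, and shut the cover home (its last picture matches the first). The screwdriver lies on the mat and the bystanders look untouched; no verdict came back.

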